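# Wind and set the bench timer in the seed laboratory

### The job

Set the light, free-standing wind-up timer: press its knob down firmly but gently (about 1.5 kg is plenty, never more than 2.5 kg) so that the timer does not spin or slide on its mat, and turn the knob clockwise until its yellow pointer is at the red mark or past it, to wind it. Then, still pressing, turn it back until the pointer stands at the green mark, and let go. The timer must stay standing where it is, facing as it does, and the dishes and the tub beside it must not be disturbed.

Things in the scene. Friction and masses are not known exactly. Their poses are not given: they have to be found in the camera images.
- timer: the timer's loose foot: four rubber feet 30 mm from its axis under a black rubber disc (76 mm across, top 14 mm above the mat). Origin: centre of the underside, on the mat; z up, -x points to the timer's front. The whole timer weighs about 0.33 kg, so little that it swings round if the stiff knob is turned without pressing
- timer_case: the timer's round white case, 96 mm across, on the foot, from 19 to 57 mm above the mat, a blue plate at its front. Origin: centre of its underside; axes as the foot's. It rests on a springy cushion and sinks a few mm when pressed (full stop 4.5 mm)
- timer_front (a point): point on the foot's -x axis, 48 mm from the timer's axis and 12 mm above the mat (just below the case's front edge)
- dial_grip (a point): grip point of the knob: on the timer's axis, 85 mm above the mat. The knob: a black upright bar 46 mm long (its x), 14 mm thick (its y), top 99 mm above the mat, on a black disc 72 mm across that turns with it, disc top 63 mm above the mat. The frame turns with the knob; its -x axis is where the yellow pointer (stripe on bar and disc) points
- dial (a joint): angle of the knob in rad, growing clockwise seen from above; 0: pointer to the timer's front (broad black mark). Marks on the rim of the case: green at 1.2, red at 2.1, thin black ones between; stop at 2.7. The knob stays where it is left; turning it takes about 0.16 N m
- dish_a: covered clear petri dish with seeds on paper, 94 mm across, 16 mm high, loose; origin at the centre of its underside
- dish_b: covered clear petri dish with seeds on white, 94 mm across, 16 mm high, loose; origin at the centre of its underside
- tub: open clear plastic tub with seeds and a paper tag, 100 x 100 x 50 mm, loose; origin at the centre of its underside
- mat: thin blue-grey work mat, 620 x 900 mm, 3 mm thick, fixed on the bench; the timer, dishes and tub all stand on it. Its top is 3 mm above the bench. Origin: centre of its underside
Things that resemble listed ones, but are neither listed nor needed, are in the scene too. Of the things that look like the timer, the middle-sized one is meant.

How it is judged:
By the outcome, as a careful person would: the job done as asked, in the order asked, and still so for the second after the job is handed in, with the robot touching nothing.
It also fails if it takes over 59 s, if anything falls off the work surface, if the arm or the gripper's body presses on something with over 40 N, if the wrist force passes 120 N, or if a joint passes its speed limit or range.

### The arm

A 6-joint arm with a two-finger parallel gripper is mounted at the origin on the work surface. World frame = base frame: x ahead of the robot, y to its left, z up, the work surface at z = 0. Lengths are in m, angles in rad, forces in N, time in s.
With the tool pointing down it reaches from about 0.325 to 0.85 m from the base axis. Payload 4.4 kg.
Tool frame: the origin (TCP) lies on the centre line of the jaws, within the pads' length; the fingertips stand 8 mm ahead of it and the grasp point (between the pads) lies 11 mm behind it; z points along the fingers, y is the direction in which the jaws open and shut (so a half turn about z gives the same grasp; the last joint's range is limited). The gripper opens to 94 mm and grips with 3 to 60 N. Pads are 16 mm wide; open, the fingers measure 119 mm over their backs; the gripper's body (75 mm by 177 mm) begins 78 mm behind the grasp point.
Start: joints at [-1.389, 0.207, 1.542, -0, 1.393, -0.15], TCP at [0.187, -0.544, 0.213] pointing down, gripper open.
Joint ranges: [-2.73, 2.73], [-0.86, 2.22], [0.23, 2.46], [-1.11, 4.25], [0.08, 2.63], [-2.82, 2.82]. Speed limits (rad/s): [2.79, 2.79, 3.14, 3.14, 3.14, 3.14].

### API

Orientations are given as a rotation vector (axis times angle).
In Python, from bench import monitor, vision, bot gives the robot as it stands.
- The arm moves only by the tool servo_tool, never from a script. Its argument "targets" is a list of rows, each a list of 7 numbers: the gripper's target within -1 to 1 (shut at 1, half-way at 0, fully open at -1), then the shift along the tool's x, y, z each as a share of 0.04 m, from -1 to 1, then the turn, a rotation vector about the tool's x, y, z each as a share of 0.12 rad, from -1 to 1. A call has 1 to 20 rows; each row shifts and turns the pose as measured when the row begins, along the tool's axes as they then stand; what a row does not reach is not made up. A row lasts 1/10 s, in which the tool goes at most 50 mm and 8.59 degrees, less where a joint would pass 70% of its speed; a pose out of reach is approached as far as the arm can. A call with a number of a shift or a turn outside -1 to 1 is refused whole. A call with a gripper value outside its range is refused whole. The fingers move at their own pace and stop on an object; "squeeze" is the grip in N (left out, the last holds). Time passes only in rows, so rows that do not move let the fingers close. It gives the time, the measured TCP pose, the force and the opening at its end, in the units of the state.
- monitor.observe(): the state, without advancing time (a new reading comes with each control period).
- vision.read_camera(name): name is "scene" or "side" or "wrist"; returns a dict with "image" (420x560x3 uint8, red, green, blue), "mtx" (3x3 intrinsics, pixels), "position" and "rotation" of the camera in the world. Camera axes: x right, y up, looking along -z (the intrinsics and any distortion apply to the point x, -y, -z); pixel columns grow to the right and rows downward; lengths in m; the calibration is good to about 2 mm. A picture is of the moment at which its call begins. There is no depth.
- bot.close_job(): hands the job in, once; it reports no verdict.
The state is a dict: "time_s": time; "joint_positions": joint angles; "qvel": joint speeds; "joint_efforts": joint torques, N m; "eef_pos": TCP position; "eef_rot": TCP orientation; "force": force on the tool from outside, world axes, zero at the start; "moment": the same for the moment, N m; "width": finger opening in m.
Only numpy, scipy, OpenCV 4.12 (cv2) and the standard library are available. Lean on these libraries where they do the work, as an engineer would, in place of code of your own. Each camera call takes 0.05 s, during which the arm holds its last target. There are 200 camera calls.

## Working session

There is one attempt and no reset: what is moved stays moved. The work goes in short steps, Python scripts to look and compute and a tool call to move; the robot and the scene stay as the last step left them, time stands still between calls to the robot, and variables do not carry over. Pictures are saved under pics/ and viewed, about 8 in all and at most 12, crops included, and the job is handed in when it is done.

Besides the shell and the picture viewer there is one more tool, called as name(argument=value, ...) on one line, values as JSON. servo_tool: Moves the arm, as the interface text tells. Its arguments: {"type":"object","properties":{"targets":{"type":"array","items":{"type":"array","items":{"type":"number"}}},"squeeze":{"type":"number"}},"required":["targets"]}

```bash
mkdir -p pics; ls
cat > h.py <<'E'
import numpy as np, cv2, sys
from bench import monitor, vision, bot
from scipy.spatial.transform import Rotation as R
def cam(n,save=None):
    c=vision.read_camera(n)
    if save: cv2.imwrite('pics/'+save,c['image'][:,:,::-1]); np.savez('pics/'+save[:-4],**{k:np.array(v) for k,v in c.items()})
    return c
def ray(c,u,v):
    K=np.array(c['mtx']); Rm=np.array(c['rotation'])
    if Rm.shape!=(3,3): Rm=R.from_rotvec(Rm).as_matrix()
    d=np.linalg.inv(K)@[u,v,1]; return np.array(c['position']),Rm@[d[0],-d[1],-d[2]]
def onz(c,u,v,z):
    p,d=ray(c,u,v); return p+d*(z-p[2])/d[2]
E
python3 - <<'E'
from h import *
print(monitor.observe())
a=cam('scene','s0.png');b=cam('side','d0.png')
print(a.keys(),a['mtx'],a['position'],a['rotation'],b['position'])
cv2.imwrite('pics/both0.png',np.vstack([a['image'],b['image']])[:,:,::-1])
E
```

```text
pics
{'time_s': 0.0, 'joint_positions': array([-1.38949576e+00,  2.07400699e-01,  1.54296090e+00, -2.11678703e-06,
        1.39348381e+00, -1.50514477e-01]), 'qvel': array([-3.26503597e-04,  1.83561496e-04, -7.60602834e-04,  1.11178503e-03,
       -9.20935601e-05, -4.50714282e-04]), 'joint_efforts': array([ 7.28207033e-04, -3.70877337e+01, -2.81416333e+01,  6.99544698e-02,
        3.62174353e-02, -1.85982085e-04]), 'eef_pos': array([ 0.18714807, -0.54285379,  0.21229846]), 'eef_rot': array([-3.09623346e+00, -5.18454647e-01,  5.76984261e-05]), 'force': array([-0.08533288,  1.11159699,  0.29982812]), 'moment': array([0.01216373, 0.02528083, 0.00157092]), 'width': 0.09405359973352957}
dict_keys(['image', 'mtx', 'position', 'rotation']) [[413.49744465   0.         281.10358812]
 [  0.         413.49744465 205.37329388]
 [  0.           0.           1.        ]] [ 1.05282152 -0.17821262  0.75690529] [0.56909865 0.3761196  1.15293509] [ 0.35330724 -0.62250411  0.90805646]
```

View pics/s0.png

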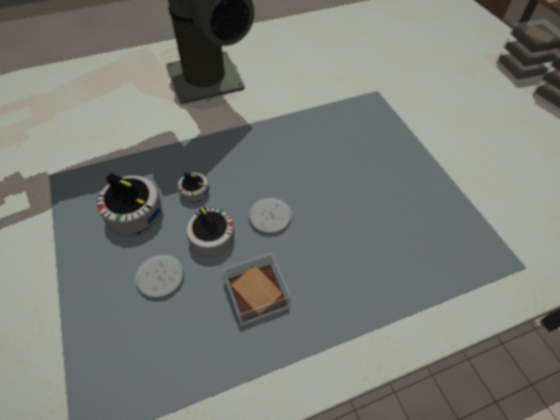

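View pics/d0.png

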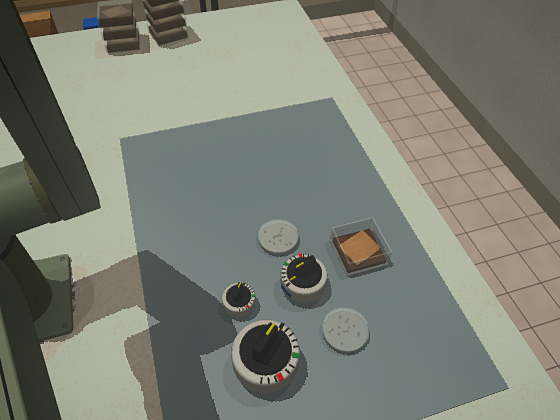

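Scene view: three timer-like things, large (129,203), middle (211,231) and small (193,186). In the side view they are at (266,352), (304,278) and (239,297). I choose the middle one. The dishes are at scene (271,216) and (160,277), the tub at (257,290). Next is a close crop and a measurement.

Run:
```python
from h import *
def ld(n): return dict(np.load(f'pics/{n}.npz'))
a,b=ld('s0'),ld('d0')
A=cv2.resize(a['image'][190:270,170:250],(400,400),interpolation=cv2.INTER_CUBIC)
B=cv2.resize(b['image'][240:320,264:344],(400,400),interpolation=cv2.INTER_CUBIC)
cv2.imwrite('pics/crop.png',np.hstack([A,B])[:,:,::-1])
def mids(c,pts,z):
    return [onz(c,*p,z).round(3) for p in pts]
# black disc+bar; triangulate rough centres
for n,c,(x0,y0,x1,y1) in [('s',a,(180,200,245,262)),('d',b,(274,245,336,310))]:
    im=c['image'][y0:y1,x0:x1]; hsv=cv2.cvtColor(im,cv2.COLOR_RGB2HSV)
    w=((hsv[...,1]<60)&(hsv[...,2]>130)).astype('u1')
    k=(hsv[...,2]<60).astype('u1')
    y=((hsv[...,0]>20)&(hsv[...,0]<35)&(hsv[...,1]>120)&(hsv[...,2]>80)).astype('u1')
    bl=((hsv[...,0]>105)&(hsv[...,0]<130)&(hsv[...,1]>130)).astype('u1')
    g=((hsv[...,0]>40)&(hsv[...,0]<85)&(hsv[...,1]>110)).astype('u1')
    r=(((hsv[...,0]<8)|(hsv[...,0]>172))&(hsv[...,1]>120)&(hsv[...,2]>90)).astype('u1')
    for nm,m in zip(['white','black','yel','blue','green','red'],[w,k,y,bl,g,r]):
        N,L,S,C=cv2.connectedComponentsWithStats(m)
        for i in range(1,N):
            if S[i,4]>3: print(n,nm,S[i,4],(C[i]+[x0,y0]).round(1),S[i,:4]+[x0,y0,0,0],'z.06',onz(c,*(C[i]+[x0,y0]),.061).round(3))
for nm,p in dict(dishA=(271,216),dishB=(160,277)).items(): print(nm,onz(a,*p,.012))
print('tub',onz(a,257,290,.03)); print('d',onz(b,278,237,.012),onz(b,345,330,.012),onz(b,360,246,.03))
```

```text
s white 9 [223.7 213.1] [222 212   4   3] z.06 [ 0.545 -0.099  0.061]
s white 274 [203.2 236.4] [187 215  42  32] z.06 [ 0.586 -0.153  0.061]
s white 4 [227.  216.5] [226 216   3   2] z.06 [ 0.556 -0.095  0.061]
s white 9 [229.2 219.6] [227 219   5   2] z.06 [ 0.565 -0.093  0.061]
s white 21 [228.8 229.2] [227 226   5   7] z.06 [ 0.588 -0.101  0.061]
s black 45 [193.4 201.2] [183 200  20   4] z.06 [ 0.493 -0.149  0.061]
s black 766 [209.  225.7] [193 210  33  31] z.06 [ 0.565 -0.136  0.061]
s black 8 [211.  255.8] [209 255   5   3] z.06 [ 0.634 -0.151  0.061]
s yel 20 [203.2 210.2] [201 208   6   6] z.06 [ 0.523 -0.136  0.061]
s red 11 [230.3 222.8] [228 222   5   3] z.06 [ 0.574 -0.093  0.061]
d white 111 [281.8 247.6] [274 245  20   7] z.06 [ 0.542 -0.064  0.061]
d white 8 [305.1 255.2] [304 254   4   3] z.06 [ 0.583 -0.097  0.061]
d white 8 [296.5 256. ] [295 255   4   3] z.06 [ 0.565 -0.094  0.061]
d white 8 [292.2 257.8] [291 257   4   3] z.06 [ 0.555 -0.095  0.061]
d white 347 [308.2 281.6] [281 257  46  37] z.06 [ 0.568 -0.159  0.061]
d white 14 [288.2 260.6] [286 259   5   4]
[... 341 characters left out ...]
286   5   6] z.06 [ 0.514 -0.159  0.061]
d black 6 [288.7 294.7] [287 293   4   4] z.06 [ 0.521 -0.175  0.061]
d yel 23 [299.3 264.2] [295 262   9   6] z.06 [ 0.564 -0.114  0.061]
d yel 16 [292.4 277.7] [290 276   6   5] z.06 [ 0.541 -0.141  0.061]
d blue 4 [287.5 291.5] [286 290   4   4] z.06 [ 0.521 -0.168  0.061]
d green 11 [285.6 263.6] [284 262   4   4] z.06 [ 0.538 -0.105  0.061]
d red 12 [299.9 255.2] [298 254   5   4] z.06 [ 0.573 -0.094  0.061]
dishA [0.55516606 0.00175354 0.012     ]
dishB [ 0.61418093 -0.25648591  0.012     ]
tub [ 0.71905438 -0.08868579  0.03      ]
d [ 0.55388322 -0.00165764  0.012     ] [ 0.6128665  -0.25735379  0.012     ] [ 0.71489726 -0.09035662  0.03      ]
```

View pics/crop.png

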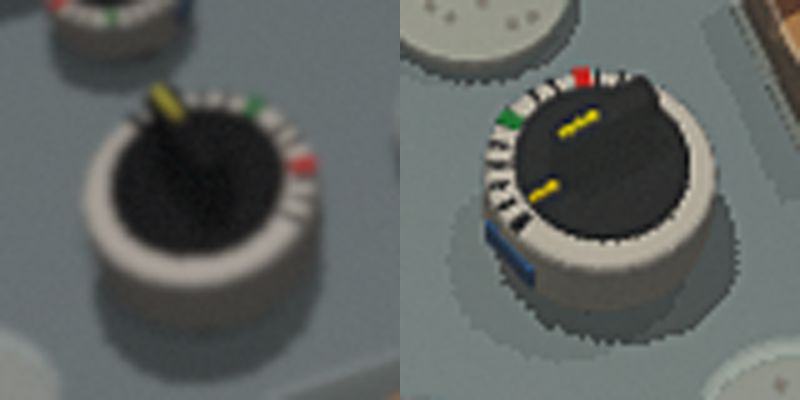

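Run:
```python
from h import *
from scipy.optimize import least_squares
a,b=[dict(np.load(f'pics/{n}.npz')) for n in('s0','d0')]
z=.060
P=[(0,onz(b,287.6,284.1,z)),(1.2,onz(b,285.6,263.6,z)),(2.1,onz(b,299.9,255.2,z)),(2.1,onz(a,230.3,222.8,z)),(1.2,onz(a,170+255/5,190+104/5,z))]
f=lambda x:np.concatenate([p[:2]-x[:2]-x[3]*np.array([np.cos(x[2]-t),np.sin(x[2]-t)]) for t,p in P])
s=least_squares(f,[.567,-.137,-2.8,.042]); print(s.x, s.fun.round(4))
c=s.x[:2]
for n,p in [('disc yel',onz(b,292.4,277.7,.066)),('bar yel d',onz(b,299.3,264.2,.102)),('bar yel s',onz(a,203.2,210.2,.102))]:
    v=p[:2]-c; print(n,p.round(4),np.hypot(*v).round(4),np.arctan2(v[1],v[0]).round(3),'dial',(s.x[2]-np.arctan2(v[1],v[0]))%(2*np.pi))
m=monitor.observe(); print(m['eef_pos'],'T',c-m['eef_pos'][:2])
Rm=R.from_rotvec(m['eef_rot']).as_matrix(); print(Rm.round(3)); print('shift tool',Rm.T@(np.r_[c,.2]-m['eef_pos']))
```

```text
[ 0.56652341 -0.13526949 -2.76765595  0.04291735] [ 0.0003 -0.0005  0.0005 -0.0004 -0.0003 -0.0003 -0.0001 -0.0003 -0.0004
  0.0015]
disc yel [ 0.5394 -0.1436  0.066 ] 0.0284 -2.843 dial 0.0752425526826177
bar yel d [ 0.554 -0.139  0.102] 0.0131 -2.85 dial 0.08256639468436155
bar yel s [ 0.5541 -0.1388  0.102 ] 0.0129 -2.866 dial 0.09850010511970009
[ 0.1871543  -0.54294862  0.21242227] T [0.3793691  0.40767912]
[[ 0.945  0.326 -0.   ]
 [ 0.326 -0.945  0.002]
 [ 0.    -0.002 -1.   ]]
shift tool [ 0.4914755  -0.2618363   0.01307979]
```

servo_tool(targets=[[0,0.88,-0.47,0,0,0,0],[0,0.88,-0.47,0,0,0,0],[0,0.88,-0.47,0,0,0,0],[0,0.88,-0.47,0,0,0,0],[0,0.88,-0.47,0,0,0,0],[0,0.88,-0.47,0,0,0,0],[0,0.88,-0.47,0,0,0,0],[0,0.88,-0.47,0,0,0,0],[0,0.88,-0.47,0,0,0,0],[0,0.88,-0.47,0,0,0,0],[0,0.88,-0.47,0,0,0,0],[0,0.88,-0.47,0,0,0,0]], squeeze=40)

```text
time_s: 1.3
eef_pos: [0.5199, -0.1807, 0.2068]
eef_rot: [-3.092, -0.499, 0.008]
force: [-0.4, -1.3, -0.7]
width: 0.0467
```

servo_tool(targets=[[0,0,0,0,0,0,-1],[0,0,0,0,0,0,-1],[0,0,0,0,0,0,-1],[0,0,0,0,0,0,-1],[0,0,0,0,0,0,-1],[0,0,0,0,0,0,-1],[0,0,0,0,0,0,-1],[0,0,0,0,0,0,-1],[0,0,0,0,0,0,-1],[0,0,0,0,0,0,-1],[0,0,0,0,0,0,-1],[0,0,0,0,0,0,-1],[0,0,0,0,0,0,-1],[0,0,0,0,0,0,-1],[0,0,0,0,0,0,-1],[0,0,0,0,0,0,-1],[0,0,0,0,0,0,-1],[0,0,0,0,0,0,-1],[0,0,0,0,0,0,-1],[0,0,0,0,0,0,-1]])

```text
time_s: 3.3
eef_pos: [0.5153, -0.1694, 0.1935]
eef_rot: [-0.479, -3.072, -0.027]
force: [0.0, 0.2, 0.1]
width: 0.047
```

```bash
cat >> h.py <<'E'
def st(target=None,yaw=None):
    m=monitor.observe(); Rm=R.from_rotvec(m['eef_rot']).as_matrix(); y=np.arctan2(Rm[1,0],Rm[0,0])
    print('pos',m['eef_pos'].round(4),'yaw',y.round(4),'F',m['force'].round(1),'M',m['moment'].round(2),'w',round(m['width'],4),'q6',m['joint_positions'][5].round(3),'t',m['time_s'])
    if target is not None:
        Rt=R.from_euler('z',yaw).as_matrix()@np.diag([1,-1,-1.])
        print('shift share',(Rm.T@(np.array(target)-m['eef_pos'])/.04).round(3),'turn share',(R.from_matrix(Rm.T@Rt).as_rotvec()/.12).round(2))
E
python3 -c "
from h import *
st([.5665,-.1353,.2],-2.855)"
```

```text
pos [ 0.5153 -0.1694  0.1935] yaw 2.8326 F [0.  0.2 0.1] M [ 0.   -0.11  0.03] w 0.047 q6 -1.744 t 3.3
shift share [-0.953  1.204 -0.181] turn share [ 0.18 -0.25 -4.96]
```

servo_tool(targets=[[0,0,0,-0.1,0,0,-1],[0,0,0,-0.1,0,0,-1],[0,0,0,-0.1,0,0,-1],[0,0,0,-0.1,0,0,-1],[0,0,0,0,0,0,-0.8],[0,0,0,0,0,0,0]])

```text
time_s: 3.9
eef_pos: [0.5131, -0.1684, 0.206]
eef_rot: [0.452, -3.076, -0.048]
force: [0.1, 0.9, 0.0]
width: 0.047
```

```bash
python3 -c "
from h import *
st([.5665,-.1353,.2],-2.855)"
```

```text
pos [ 0.5131 -0.1684  0.206 ] yaw -2.8491 F [0.1 0.9 0. ] M [ 0.12 -0.13 -0.02] w 0.047 q6 -2.345 t 3.9
shift share [-1.52   0.404  0.122] turn share [ 0.3  -0.23  0.04]
```

Tilt and position correction, then a wrist look to refine.

servo_tool(targets=[[0,-0.5,0.13,0,0.1,-0.08,0],[0,-0.5,0.13,0,0.1,-0.08,0],[0,-0.5,0.13,0,0.1,-0.08,0],[0,0,0,0,0,0,0]])

```text
time_s: 4.3
eef_pos: [0.5662, -0.1356, 0.2033]
eef_rot: [0.44, -3.11, -0.0]
force: [-0.4, 0.6, -0.8]
width: 0.0472
```

```bash
python3 -c "
from h import *
st([.5665,-.1353,.13],-2.855)
c=cam('wrist','w1.png'); d=cam('side','d1.png')
for p in [(.5665,-.1353,.102),(.5665,-.1353,.066)]:
    Rm=np.array(c['rotation']); Rm=Rm if Rm.shape==(3,3) else R.from_rotvec(Rm).as_matrix()
    q=Rm.T@(np.array(p)-c['position']); q=np.array(c['mtx'])@[q[0],-q[1],-q[2]]; print(q[:2]/q[2])
"
```

```text
pos [ 0.5662 -0.1356  0.2033] yaw -2.8608 F [-0.4  0.6 -0.8] M [ 0.12 -0.15 -0.02] w 0.0472 q6 -2.235 t 4.3
shift share [-0.01   0.004  1.832] turn share [ 0.   -0.01 -0.05]
[272.65225319 205.57707975]
[272.59847489 194.11715904]
```

View pics/w1.png

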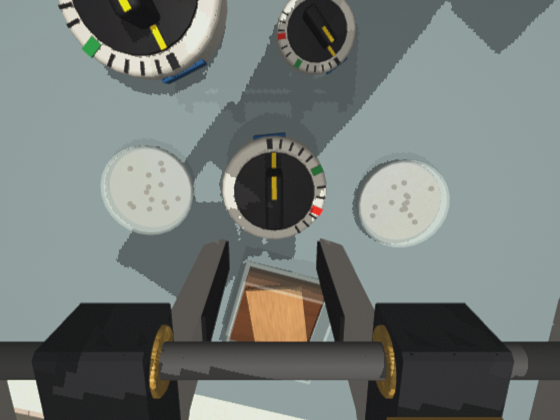

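Run:
```python
from h import *
c=dict(np.load('pics/w1.npz')); im=c['image'][125:245,215:335]; h=cv2.cvtColor(im,cv2.COLOR_RGB2HSV)
w=((h[...,1]<50)&(h[...,2]>120)).astype('u1')
def big(m):
    N,L,S,C=cv2.connectedComponentsWithStats(m); i=1+np.argmax(S[1:,4]); return (L==i).astype('u1')
k=(h[...,2]<70).astype('u1'); k=cv2.morphologyEx(k,cv2.MORPH_CLOSE,np.ones((7,7)));k=cv2.morphologyEx(k,cv2.MORPH_OPEN,np.ones((9,9)));k=big(k)
cn=max(cv2.findContours(k,0,cv2.CHAIN_APPROX_NONE)[0],key=len)
e=cv2.fitEllipse(cn); u=np.array(e[0])+[215,125]; print('disc',u,e[1:],onz(c,*u,.066))
y=((h[...,0]>20)&(h[...,0]<35)&(h[...,1]>120)&(h[...,2]>80)).astype('u1')
N,L,S,C=cv2.connectedComponentsWithStats(y)
for i in range(1,N):
  if S[i,4]>5: print('yel',S[i],C[i]+[215,125],[onz(c,*(C[i]+[215,125]),z).round(4) for z in(.066,.102)])
from scipy.optimize import least_squares
P=[]
for nm,m,t in [('g',(h[...,0]>40)&(h[...,0]<85)&(h[...,1]>110),1.2),('r',((h[...,0]<8)|(h[...,0]>172))&(h[...,1]>120)&(h[...,2]>90),2.1)]:
    N,L,S,C=cv2.connectedComponentsWithStats(m.astype('u1')); i=1+np.argmax(S[1:,4]); q=C[i]+[215,125]; p=onz(c,*q,.06); print(nm,q,p); P.append((t,p))
P.append((0,onz(c,270,144,.06)))
f=lambda x:np.concatenate([p[:2]-x[:2]-x[3]*np.array([np.cos(x[2]-t),np.sin(x[2]-t)]) for t,p in P])
s=least_squares(f,[.567,-.137,-2.8,.042]); print(s.x, s.fun.round(4))
d=onz(c,*u,.066); 
a,b=[dict(np.load(f'pics/{n}.npz')) for n in('s0','d0')]
```

```text
disc [274.81349945 190.83805084] ((78.49481964111328, 79.93020629882812), 107.29338836669922) [ 0.56307716 -0.13425033  0.066     ]
yel [57 27  4 16 62] [273.5        159.74193548] [array([ 0.5368, -0.1431,  0.066 ]), array([ 0.5313, -0.1448,  0.102 ])]
yel [ 56  51   6  24 129] [273.75193798 187.20155039] [array([ 0.5602, -0.1361,  0.066 ]), array([ 0.5519, -0.1386,  0.102 ])]
g [316.73529412 169.92647059] [ 0.53582264 -0.10339713  0.06      ]
r [316.         210.14634146] [ 0.57152742 -0.09245733  0.06      ]
[ 0.56472236 -0.13430587 -2.76874793  0.04230479] [-0.0003 -0.0002  0.0002  0.0001  0.      0.0002]
```

servo_tool(targets=[[0,0,0,0.6,0,0,-0.1],[0,0,0,0.6,0,0,-0.05],[0,0,0,0.6,0,0,0],[0,0,0,0.5,0,0,0],[0,0,0,0,0,0,0]])

```text
time_s: 4.9
eef_pos: [0.5616, -0.1406, 0.1094]
eef_rot: [0.455, -3.104, 0.002]
force: [-0.5, 0.6, -0.2]
width: 0.047
```

```bash
python3 -c "
from h import *
st([.565,-.1348,.077],-2.84)"
```

```text
pos [ 0.5616 -0.1406  0.1094] yaw -2.8505 F [-0.5  0.6 -0.2] M [ 0.06 -0.13  0.01] w 0.047 q6 -2.253 t 4.9
shift share [-0.127  0.114  0.809] turn share [-0.01 -0.03 -0.09]
```

servo_tool(targets=[[0,-0.13,0.11,0.25,0,0,-0.09],[0,0,0,0.25,0,0,0],[0,0,0,0.15,0,0,0],[0,0,0,0,0,0,0]])

```text
time_s: 5.3
eef_pos: [0.5661, -0.1362, 0.084]
eef_rot: [0.47, -3.105, 0.005]
force: [-0.1, -0.1, -0.2]
width: 0.047
```

```bash
python3 -c "
from h import *
st([.565,-.1348,.077],-2.84)
cam('wrist','w2.png')"
```

```text
pos [ 0.5661 -0.1362  0.084 ] yaw -2.8412 F [-0.1 -0.1 -0.2] M [ 0.11 -0.12 -0.02] w 0.047 q6 -2.252 t 5.3
shift share [0.017 0.042 0.175] turn share [-0.03 -0.02 -0.01]
```

View pics/w2.png

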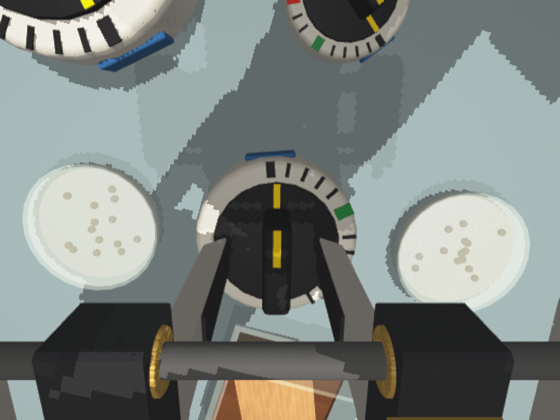

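The bar at x≈276 lies about midway between the finger tips (220 and 327), so the jaws are ~1.5 mm off, as computed. I'll trim, lower, then close gently.

servo_tool(targets=[[0,0.02,0.045,0.14,0,0,0],[0,0,0,0,0,0,0]])

```text
time_s: 5.55
eef_pos: [0.566, -0.1351, 0.0796]
eef_rot: [-0.47, 3.105, -0.008]
force: [0.0, 0.1, 0.6]
width: 0.047
```

```bash
python3 -c "
from h import *
st([.565,-.1348,.077],-2.84)"
```

```text
pos [ 0.566  -0.1351  0.0796] yaw -2.8412 F [0.  0.1 0.6] M [ 0.07 -0.15  0.04] w 0.047 q6 -2.25 t 5.55
shift share [0.022 0.014 0.065] turn share [-0.04  0.   -0.01]
```

servo_tool(targets=[[0,0.02,0.015,0.06,-0.03,0,0],[0.5,0,0,0,0,0,0],[1,0,0,0,0,0,0],[1,0,0,0,0,0,0],[1,0,0,0,0,0,0],[1,0,0,0,0,0,0]], squeeze=10)

```text
time_s: 6.15
eef_pos: [0.5657, -0.1349, 0.0781]
eef_rot: [-0.47, 3.104, -0.003]
force: [0.2, -0.1, -0.3]
width: 0.0142
```

```bash
python3 -c "
from h import *
st([.565,-.1348,.074],-2.84)"
```

```text
pos [ 0.5657 -0.1349  0.0781] yaw -2.8412 F [ 0.2 -0.1 -0.3] M [ 0.22 -0.08  0.05] w 0.0142 q6 -2.254 t 6.15
shift share [0.017 0.008 0.103] turn share [-0.02  0.02 -0.01]
```

Gripped (14.2 mm). Now a firmer grip and a gradual press.

servo_tool(targets=[[1,0,0,0,0,0,0],[1,0,0,0,0,0,0],[1,0,0,0.04,0,0,0],[1,0,0,0.04,0,0,0]], squeeze=45)

```text
time_s: 6.55
eef_pos: [0.5659, -0.1349, 0.0763]
eef_rot: [-0.47, 3.104, -0.003]
force: [-2.7, 0.5, 9.1]
width: 0.0138
```

servo_tool(targets=[[1,0,0,0.04,0,0,0]])

```text
time_s: 6.65
eef_pos: [0.5659, -0.1349, 0.0761]
eef_rot: [-0.47, 3.104, -0.003]
force: [-4.3, 1.3, 9.5]
width: 0.0135
```

servo_tool(targets=[[1,0,0,0.04,0,0,0]])

```text
time_s: 6.75
eef_pos: [0.566, -0.1349, 0.076]
eef_rot: [-0.471, 3.105, -0.003]
force: [-4.5, 1.1, 9.2]
width: 0.0134
```

servo_tool(targets=[[1,0.02,0,0.055,0,0,0],[1,0.02,0,0.06,0,0,0]])

```text
time_s: 6.95
eef_pos: [0.5658, -0.135, 0.0756]
eef_rot: [-0.47, 3.102, -0.002]
force: [-3.2, 2.0, 12.2]
width: 0.0139
```

servo_tool(targets=[[1,0.02,0.005,0.065,0,0,0],[1,0.02,0.005,0.065,0,0,0]])

```text
time_s: 7.15
eef_pos: [0.5658, -0.135, 0.0754]
eef_rot: [-0.47, 3.099, -0.003]
force: [-4.5, 1.5, 12.8]
width: 0.0138
```

```bash
python3 -c "
from h import *
st([.565,-.1348,.074],-2.84)"
```

```text
pos [ 0.5658 -0.135   0.0754] yaw -2.8404 F [-4.5  1.5 12.8] M [0.61 0.85 0.01] w 0.0138 q6 -2.257 t 7.15
shift share [0.018 0.01  0.034] turn share [-0.03  0.05 -0.  ]
```

servo_tool(targets=[[1,0.03,0.01,0.07,0,0.0,0.5],[1,0.03,0.01,0.07,0,0.0,0.6],[1,0.03,0.01,0.07,0,0.0,0.6]])

```text
time_s: 7.45
eef_pos: [0.5657, -0.1351, 0.0754]
eef_rot: [-0.144, 3.125, -0.006]
force: [-3.4, 1.8, 12.8]
width: 0.0139
```

```bash
python3 -c "
from h import *
st([.565,-.1348,.074],-2.84)
c=cam('wrist','w3.png')"
```

```text
pos [ 0.5657 -0.1351  0.0754] yaw -3.0495 F [-3.4  1.8 12.8] M [0.48 0.84 0.18] w 0.0139 q6 -2.049 t 7.45
shift share [0.017 0.01  0.036] turn share [-0.05  0.11 -1.75]
```

View pics/w3.png

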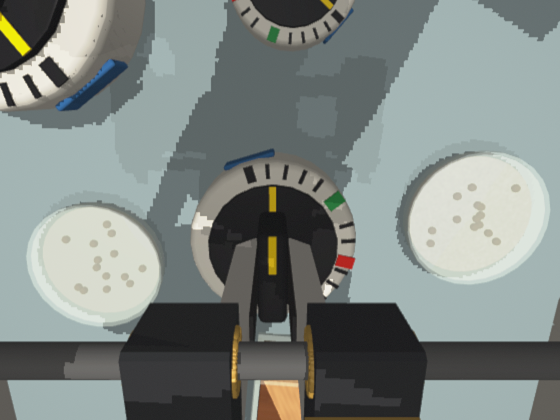

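servo_tool(targets=[[1,0.03,0.005,0.07,0,0,0.9],[1,0.03,0,0.07,0,0,0.9],[1,0.03,-0.005,0.07,0,0,0.9],[1,0.03,-0.01,0.07,0,0,0.9],[1,0.03,-0.015,0.07,0,0,0.9]])

```text
time_s: 8.0
eef_pos: [0.5673, -0.1387, 0.076]
eef_rot: [0.721, 3.026, -0.007]
force: [-2.4, -0.1, 11.3]
width: 0.0139
```

```bash
python3 -c "
from h import *
st([.565,-.1348,.074],-5.07)"
```

```text
pos [ 0.5673 -0.1387  0.076 ] yaw 2.6737 F [-2.4 -0.1 11.3] M [0.11 0.7  0.07] w 0.0139 q6 -1.491 t 8.0
shift share [0.096 0.062 0.047] turn share [ 0.21  0.2  12.17]
```

```bash
cat >> h.py <<'E'
from scipy.optimize import least_squares
def marks(c,guess=(.5655,-.135)):
    # green/red marks and pointer of the mid timer
    h=cv2.cvtColor(c['image'],cv2.COLOR_RGB2HSV); out={}
    for nm,m in dict(g=(h[...,0]>40)&(h[...,0]<85)&(h[...,1]>110),r=((h[...,0]<8)|(h[...,0]>172))&(h[...,1]>120)&(h[...,2]>90),b=(h[...,0]>105)&(h[...,0]<130)&(h[...,1]>130),y=(h[...,0]>20)&(h[...,0]<35)&(h[...,1]>120)&(h[...,2]>80)).items():
        N,L,S,C=cv2.connectedComponentsWithStats(m.astype('u1'))
        for i in range(1,N):
            p=onz(c,*C[i],{'b':.04,'y':.066}.get(nm,.06))
            if S[i,4]>3 and np.hypot(*(p[:2]-guess))<.06: print(nm,S[i,4],C[i].round(1),p[:2].round(4), onz(c,*C[i],.102)[:2].round(4) if nm=='y' else '')
E
python3 - <<'E'
from h import *
for n in ('s0','d0'): print(n); marks(dict(np.load(f'pics/{n}.npz')))
for n in ('scene','side','wrist'): print(n); marks(cam(n,n+'4.png'))
a,b,w=[cv2.imread(f'pics/{n}4.png') for n in('scene','side','wrist')]
cv2.imwrite('pics/v4.png',np.hstack([cv2.resize(b[215:335,230:370],(466,400)),cv2.resize(w[100:340],(0,0),fx=.6,fy=.6)[:, :] if 0 else cv2.resize(w[130:330,160:370],(334,400))]))
E
```

```text
s0
r 11 [230.3 222.8] [ 0.5731 -0.0933] 
y 20 [203.2 210.2] [ 0.5268 -0.1367] [ 0.5542 -0.1389]
d0
g 11 [285.6 263.6] [ 0.538  -0.1042] 
r 12 [299.9 255.2] [ 0.5729 -0.0931] 
b 4 [287.5 291.5] [ 0.5254 -0.1566] 
y 23 [299.3 264.2] [ 0.5629 -0.1174] [ 0.5539 -0.139 ]
y 16 [292.4 277.7] [ 0.5394 -0.1436] [ 0.5315 -0.1641]
scene
r 11 [228.6 229.9] [ 0.5884 -0.1015] 
side
b 6 [285.5 290.5] [ 0.5223 -0.1532] 
wrist
g 207 [321.6 188.2] [ 0.5486 -0.0998] 
r 217 [347.7 245.4] [ 0.5857 -0.1004] 
b 19 [250.2 154.8] [ 0.5183 -0.1282] 
b 20 [242.  160.1] [ 0.5189 -0.1339] 
b 11 [235.  162.9] [ 0.5186 -0.1382] 
b 15 [227.5 167.8] [ 0.5191 -0.1435] 
b 12 [217.1 175.2] [ 0.5203 -0.1511] 
b 10 [210.9 180.2] [ 0.5213 -0.1558] 
y 198 [272.5 198.9] [ 0.5405 -0.1251] [ 0.5305 -0.1202]
y 348 [272.  256.1] [ 0.5698 -0.1401] [ 0.5539 -0.1322]
```

View pics/v4.png

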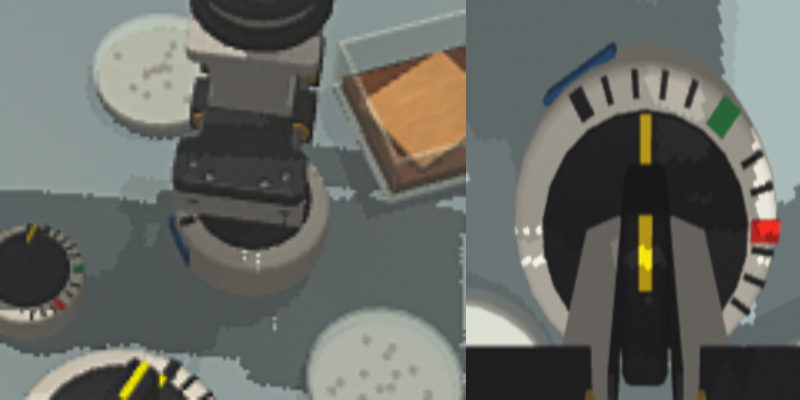

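The side and wrist crops show the case itself swung clockwise by about 0.3 rad and shifted ~3 mm, because the fast turn dragged it. The pointer is at only ~0.5. I'll ease the press and swing the timer back while still gripped. After that I'll turn more slowly with a firmer press.

```bash
cat >> h.py <<'E'
def timer(save=None):
    c=cam('wrist',save); h=cv2.cvtColor(c['image'],cv2.COLOR_RGB2HSV); P=[]
    dz=0.0
    for t,m in ((1.2,(h[...,0]>40)&(h[...,0]<85)&(h[...,1]>110)),(2.1,((h[...,0]<8)|(h[...,0]>172))&(h[...,1]>120)&(h[...,2]>90))):
        N,L,S,C=cv2.connectedComponentsWithStats(m.astype('u1')); best=None
        for i in range(1,N):
            p=onz(c,*C[i],.06)[:2]
            if S[i,4]>15 and .03<np.hypot(*(p-[.565,-.1355]))<.055 and (best is None or S[i,4]>best[0]): best=(S[i,4],p,C[i])
        if best: P.append((t,best[1])); print('mark',t,best[0],best[2].round(1),best[1].round(4))
    R0=.0423
    if len(P)==2:
        s=least_squares(lambda x:np.concatenate([p-x[:2]-R0*np.array([np.cos(x[2]-t),np.sin(x[2]-t)]) for t,p in P]),[.565,-.135,-2.77]); x=s.x
        m=monitor.observe(); Rm=R.from_rotvec(m['eef_rot']).as_matrix(); y=np.arctan2(Rm[1,0],Rm[0,0])
        print('centre',x[:2].round(4),'psi',x[2].round(3),'err from start',(x-[.5647,-.1343,-2.768]).round(4),'res',np.abs(s.fun).max().round(4),'dial by tool',((x[2]-y+1)%(2*np.pi)-1).round(3))
E
python3 - <<'E'
from h import *
timer(); st([.5657,-.1349,.077],-3.294)
E
```

```text
mark 1.2 208 [321.6 188.2] [ 0.5486 -0.0998]
mark 2.1 217 [347.7 245.4] [ 0.5857 -0.1003]
centre [ 0.5666 -0.1382] psi -3.077 err from start [ 0.0019 -0.0039 -0.3086] res 0.0001 dial by tool 0.529
pos [ 0.5674 -0.1387  0.076 ] yaw 2.6774 F [-1.4  0.2 11.2] M [ 0.15  0.59 -0.06] w 0.0138 q6 -1.495 t 8.2
shift share [ 0.079  0.066 -0.027] turn share [-0.02  0.26 -2.6 ]
```

servo_tool(targets=[[1,0,0,0,0,0.05,0],[1,0,0,-0.01,0,0.05,0],[1,0.02,0.015,-0.01,0,0.05,-0.5],[1,0.02,0.015,-0.01,0,0.05,-0.5],[1,0.02,0.015,-0.01,0,0.05,-0.5]])

```text
time_s: 8.7
eef_pos: [0.5663, -0.136, 0.0783]
eef_rot: [0.435, 3.109, 0.002]
force: [-0.1, -0.6, -1.1]
width: 0.0139
```

Run:
```python
from h import *
timer(); st([.5657,-.1349,.077],-3.294)
```

```text
mark 1.2 210 [321.4 187.8] [ 0.5408 -0.101 ]
mark 2.1 221 [347.8 245.3] [ 0.5777 -0.0946]
centre [ 0.5659 -0.1353] psi -2.889 err from start [ 0.0012 -0.001  -0.1207] res 0.0003 dial by tool 0.529
pos [ 0.5663 -0.136   0.0782] yaw 2.865 F [ 0.3  0.6 -0.4] M [-0.   -0.1  -0.01] w 0.014 q6 -1.68 t 8.75
shift share [0.021 0.022 0.031] turn share [ 0.01  0.01 -1.03]
```

The timer swings with the knob as expected. About 0.12 rad is left.

servo_tool(targets=[[1,0.012,0.012,0,0,0,-0.5],[1,0.012,0.012,0,0,0,-0.5],[1,0,0,0,0,0,0]])

```text
time_s: 9.05
eef_pos: [0.5662, -0.1354, 0.0777]
eef_rot: [0.244, 3.129, 0.001]
force: [-1.3, -0.6, 1.2]
width: 0.0139
```

Run:
```python
from h import *
timer(); st([.5655,-.135,.077],-3.297)
```

```text
mark 1.2 207 [321.3 187.6] [ 0.5363 -0.1039]
mark 2.1 207 [347.9 244.8] [ 0.5718 -0.0929]
centre [ 0.5654 -0.1348] psi -2.761 err from start [ 0.0007 -0.0005  0.0065] res 0.0002 dial by tool 0.536
pos [ 0.5661 -0.1353  0.0777] yaw 2.9853 F [0.1 1.1 1.9] M [ 0.12 -0.01  0.06] w 0.0136 q6 -1.799 t 9.1
shift share [0.017 0.006 0.018] turn share [ 0.01  0.02 -0.01]
```

servo_tool(targets=[[1,0,0,0.04,0,0,0],[1,0.01,0,0.07,0,0,0],[1,0.02,0,0.085,0,0,0],[1,0.02,0,0.085,0,0,0]])

```text
time_s: 9.5
eef_pos: [0.5664, -0.1355, 0.074]
eef_rot: [0.251, 3.126, -0.001]
force: [-6.3, 2.9, 19.7]
width: 0.0139
```

Run:
```python
from h import *
timer(); st([.5655,-.135,.077],-3.297)
```

```text
mark 1.2 209 [321.4 187.2] [ 0.5355 -0.1042]
mark 2.1 218 [348.  244.5] [ 0.5704 -0.0935]
centre [ 0.5641 -0.1353] psi -2.766 err from start [-0.0006 -0.001   0.0018] res 0.0001 dial by tool 0.535
pos [ 0.5664 -0.1354  0.0741] yaw 2.9815 F [-5.9  3.2 19.5] M [0.64 1.29 0.19] w 0.0138 q6 -1.795 t 9.55
shift share [ 0.023  0.007 -0.072] turn share [ 0.    0.05 -0.04]
```

servo_tool(targets=[[1,0.03,0,0.08,0,0.01,0.3],[1,0.03,0,0.08,0,0.01,0.3],[1,0.03,0,0.08,0,0.01,0.3],[1,0.03,0,0.08,0,0.01,0.3]])

```text
time_s: 9.95
eef_pos: [0.5661, -0.1355, 0.0748]
eef_rot: [0.486, 3.094, -0.003]
force: [-4.0, 1.6, 15.7]
width: 0.0141
```

Run:
```python
from h import *
timer(); st([.5655,-.135,.077],-3.4)
```

```text
mark 1.2 214 [311.5 180.8] [ 0.5357 -0.104 ]
mark 2.1 219 [347.8 234.1] [ 0.5709 -0.0932]
centre [ 0.5644 -0.135 ] psi -2.766 err from start [-0.0003 -0.0007  0.0024] res 0.0 dial by tool 0.689
pos [ 0.5662 -0.1355  0.0748] yaw 2.8287 F [-4.3  0.6 15.4] M [0.43 1.02 0.14] w 0.0137 q6 -1.642 t 10.0
shift share [ 0.02   0.008 -0.054] turn share [-0.01  0.08 -0.45]
```

servo_tool(targets=[[1,0.03,-0.005,0.085,0,0.02,0.35],[1,0.03,-0.005,0.085,0,0.02,0.35],[1,0.03,-0.005,0.085,0,0.02,0.35],[1,0.03,-0.01,0.085,0,0.02,0.35],[1,0.03,-0.01,0.085,0,0.02,0.35],[1,0.03,-0.01,0.085,0,0.02,0.35]])

```text
time_s: 10.6
eef_pos: [0.5661, -0.1359, 0.0746]
eef_rot: [0.893, 3.002, 0.001]
force: [-4.8, 1.8, 16.6]
width: 0.0137
```

Run:
```python
from h import *
timer(); st([.5655,-.135,.077],-3.7)
```

```text
mark 1.2 210 [291.8 173. ] [ 0.5357 -0.1038]
mark 2.1 220 [342.8 215.4] [ 0.5708 -0.0931]
centre [ 0.5644 -0.1349] psi -2.765 err from start [-0.0003 -0.0006  0.0025] res 0.0001 dial by tool 0.956
pos [ 0.566  -0.1359  0.0746] yaw 2.5618 F [-4.8  1.7 18. ] M [0.49 1.04 0.11] w 0.0136 q6 -1.377 t 10.65
shift share [ 0.023  0.011 -0.06 ] turn share [ 0.03  0.08 -0.18]
```

servo_tool(targets=[[1,0.03,-0.01,0.08,0.005,0.02,0.35],[1,0.03,-0.01,0.08,0.005,0.02,0.35],[1,0.03,-0.01,0.08,0.005,0.02,0.35],[1,0.03,-0.015,0.08,0.005,0.02,0.35],[1,0.025,-0.015,0.08,0.005,0.02,0.35],[1,0.025,-0.015,0.08,0.005,0.02,0.35],[1,0.025,-0.015,0.08,0.005,0.02,0.35],[1,0.025,-0.015,0.08,0.005,0.02,0.35]])

```text
time_s: 11.45
eef_pos: [0.5657, -0.1362, 0.0747]
eef_rot: [1.41, 2.799, 0.004]
force: [-4.5, 1.6, 17.1]
width: 0.0135
```

Run:
```python
from h import *
timer(); st([.5655,-.135,.077],-4.1)
```

```text
mark 1.2 217 [263.5 171.2] [ 0.536  -0.1036]
mark 2.1 230 [328.3 193.6] [ 0.5711 -0.0928]
centre [ 0.5647 -0.1346] psi -2.764 err from start [ 0.     -0.0003  0.004 ] res 0.0 dial by tool 1.312
pos [ 0.5658 -0.1362  0.0748] yaw 2.2068 F [-5.5  1.6 16.1] M [0.37 1.09 0.16] w 0.0135 q6 -1.023 t 11.5
shift share [ 0.028  0.014 -0.056] turn share [0.05 0.05 0.2 ]
```

servo_tool(targets=[[1,0.025,-0.015,0.08,0.01,0.015,0.35],[1,0.025,-0.015,0.08,0.01,0.015,0.35],[1,0.025,-0.015,0.08,0.01,0.015,0.35],[1,0.025,-0.015,0.08,0.01,0.015,0.35],[1,0.02,-0.02,0.08,0.01,0.015,0.35],[1,0.02,-0.02,0.08,0.01,0.015,0.35],[1,0.02,-0.02,0.08,0.01,0.015,0.35],[1,0.02,-0.02,0.08,0.01,0.01,0.35],[1,0.02,-0.02,0.08,0.01,0.01,0.35],[1,0.02,-0.02,0.08,0.01,0.01,0.35]])

```text
time_s: 12.5
eef_pos: [0.5653, -0.1363, 0.0747]
eef_rot: [1.99, 2.42, 0.002]
force: [-4.2, 1.9, 16.3]
width: 0.0141
```

Run:
```python
from h import *
timer(); st([.5655,-.135,.077],-4.6)
```

```text
mark 1.2 213 [230.4 182.6] [ 0.5364 -0.1034]
mark 2.1 238 [299.4 175.4] [ 0.5715 -0.0926]
centre [ 0.5651 -0.1344] psi -2.763 err from start [ 0.0004 -0.0001  0.0048] res 0.0 dial by tool 1.756
pos [ 0.5653 -0.1363  0.0747] yaw 1.7636 F [-5.   1.2 15.5] M [0.28 1.22 0.06] w 0.0138 q6 -0.577 t 12.55
shift share [ 0.031  0.012 -0.057] turn share [0.05 0.05 0.67]
```

servo_tool(targets=[[1,0.015,-0.025,0.08,0.01,0.01,0.35],[1,0.015,-0.025,0.08,0.01,0.01,0.35],[1,0.01,-0.025,0.08,0.01,0.01,0.35],[1,0.01,-0.025,0.08,0.01,0.01,0.35],[1,0.01,-0.025,0.08,0.01,0.01,0.35],[1,0.01,-0.025,0.08,0.01,0.01,0.35],[1,0.005,-0.03,0.08,0.01,0.01,0.35],[1,0.005,-0.03,0.08,0.01,0.01,0.35],[1,0,-0.03,0.08,0.01,0.01,0.35],[1,0,-0.03,0.08,0.01,0.01,0.35],[1,0,-0.03,0.08,0.01,0.01,0.35]])

```text
time_s: 13.65
eef_pos: [0.5645, -0.1364, 0.0747]
eef_rot: [2.515, 1.867, 0.017]
force: [-4.9, 1.7, 16.3]
width: 0.0136
```

Run:
```python
from h import *
timer('w9.png'); st([.5655,-.135,.077],-3.966)
```

```text
mark 1.2 200 [204.9 208.9] [ 0.5367 -0.1034]
mark 2.1 239 [261.  171.7] [ 0.5718 -0.0928]
centre [ 0.5653 -0.1346] psi -2.768 err from start [ 0.0006 -0.0003  0.0004] res 0.0001 dial by tool 2.24
pos [ 0.5645 -0.1364  0.0747] yaw 1.2757 F [-4.1  2.2 16.5] M [0.45 1.24 0.15] w 0.0137 q6 -0.096 t 13.7
shift share [ 0.041  0.016 -0.056] turn share [ 0.12  0.03 -8.68]
```

View pics/w9.png

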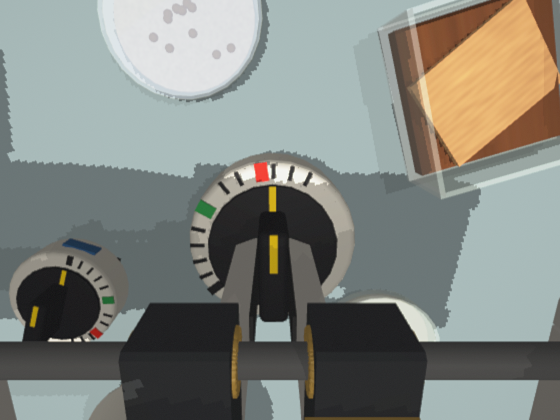

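The pointer (272,198) is clockwise of the red mark (261,172), so the dial is at about 2.24, and the case hasn't moved. Now turning back at the same press and pace.

servo_tool(targets=[[1,0,-0.02,0.08,0.02,0,-0.35],[1,0.005,-0.02,0.08,0.02,0,-0.35],[1,0.01,-0.02,0.08,0.02,0,-0.35],[1,0.01,-0.02,0.08,0.02,0,-0.35],[1,0.01,-0.02,0.08,0.01,0,-0.35],[1,0.015,-0.02,0.08,0.01,0,-0.35],[1,0.015,-0.02,0.08,0.01,0,-0.35],[1,0.015,-0.02,0.08,0.01,0,-0.35],[1,0.02,-0.015,0.08,0.01,0,-0.35],[1,0.02,-0.015,0.08,0.01,0,-0.35]])

```text
time_s: 14.7
eef_pos: [0.5651, -0.1362, 0.0746]
eef_rot: [2.069, 2.346, -0.001]
force: [-5.6, 0.8, 15.8]
width: 0.0138
```

Run:
```python
from h import *
timer(); st([.5655,-.135,.077],-3.966)
```

```text
mark 1.2 213 [225.9 185.7] [ 0.5364 -0.1033]
mark 2.1 243 [294.2 173.9] [ 0.5715 -0.0926]
centre [ 0.5652 -0.1344] psi -2.764 err from start [ 0.0005 -0.0001  0.0044] res 0.0001 dial by tool 1.822
pos [ 0.5651 -0.1362  0.0746] yaw 1.6976 F [-5.9  0.4 16.9] M [ 0.25  1.35 -0.13] w 0.0141 q6 -0.507 t 14.75
shift share [ 0.028  0.014 -0.06 ] turn share [ 0.04  0.11 -5.16]
```

servo_tool(targets=[[1,0.02,-0.02,0.08,0.005,0.015,-0.35],[1,0.02,-0.02,0.08,0.005,0.015,-0.35],[1,0.02,-0.015,0.08,0.005,0.015,-0.35],[1,0.02,-0.015,0.08,0.005,0.015,-0.35],[1,0.025,-0.015,0.08,0.005,0.015,-0.35],[1,0.025,-0.015,0.08,0.005,0.015,-0.35],[1,0.025,-0.015,0.08,0.005,0.015,-0.35],[1,0.025,-0.01,0.08,0.005,0.015,-0.35],[1,0.025,-0.01,0.08,0.005,0.015,-0.35],[1,0.03,-0.01,0.08,0.005,0.015,-0.35],[1,0.03,-0.01,0.08,0.005,0.015,-0.35]])

```text
time_s: 15.85
eef_pos: [0.5656, -0.1361, 0.0747]
eef_rot: [1.474, 2.757, 0.0]
force: [-5.0, 0.7, 16.7]
width: 0.0138
```

Run:
```python
from h import *
timer(); st([.5655,-.135,.077],-3.966)
```

```text
mark 1.2 218 [259.6 171.9] [ 0.536  -0.1035]
mark 2.1 234 [325.6 191.2] [ 0.571  -0.0927]
centre [ 0.5647 -0.1345] psi -2.763 err from start [ 0.     -0.0002  0.0047] res 0.0001 dial by tool 1.359
pos [ 0.5656 -0.1361  0.0747] yaw 2.1612 F [-5.1  0.2 15.7] M [ 0.26  1.23 -0.1 ] w 0.014 q6 -0.974 t 15.9
shift share [ 0.023  0.014 -0.057] turn share [ 0.05  0.11 -1.3 ]
```

servo_tool(targets=[[1,0.03,-0.01,0.08,0.01,0.02,-0.35],[1,0.03,-0.01,0.08,0.01,0.02,-0.35],[1,0.03,-0.01,0.08,0.01,0.02,-0.3],[1,0.03,-0.01,0.08,0,0,-0.2],[1,0.03,-0.01,0.08,0,0,0]])

```text
time_s: 16.4
eef_pos: [0.5656, -0.1359, 0.0747]
eef_rot: [1.272, 2.853, -0.003]
force: [-4.3, 1.8, 15.8]
width: 0.0137
```

Run:
```python
from h import *
timer('w10.png'); st([.5655,-.135,.077],-3.966)
c=dict(np.load('pics/w10.npz')); h=cv2.cvtColor(c['image'],cv2.COLOR_RGB2HSV)
m=((h[...,0]>20)&(h[...,0]<35)&(h[...,1]>120)&(h[...,2]>80)).astype('u1'); m[:150]=0; m[:,:250]=0; m[:,300:]=0
N,L,S,C=cv2.connectedComponentsWithStats(m)
for i in range(1,N):
    if S[i,4]>40:
        ys,xs=np.where(L==i)
        for z in(.063,.099):
            q=[onz(c,xs[ys==v].mean(),v,z)[:2] for v in(ys.min()+1,ys.max()-1)]; d=q[0]-q[1]; print(C[i],z,'tip',q[0],'len',np.hypot(*d),'line dial',(-2.765-np.arctan2(d[1],d[0]))%(2*np.pi),'from centre',(-2.765-np.arctan2(*(q[0]-[.565,-.1345])[::-1]))%(2*np.pi))
cv2.imwrite('pics/w10c.png',cv2.resize(c['image'][140:340,170:370,::-1],(600,600),interpolation=cv2.INTER_CUBIC))
```

```text
mark 1.2 201 [270.8 170.8] [ 0.5357 -0.1036]
mark 2.1 231 [332.9 199.1] [ 0.5709 -0.0928]
centre [ 0.5645 -0.1347] psi -2.765 err from start [-0.0002 -0.0004  0.003 ] res 0.0 dial by tool 1.216
pos [ 0.5657 -0.1359  0.0747] yaw 2.3025 F [-4.2  1.1 16. ] M [ 0.37  1.19 -0.1 ] w 0.014 q6 -1.114 t 16.45
shift share [ 0.019  0.013 -0.057] turn share [ 0.05  0.14 -0.12]
[272.5        198.87878788] 0.063 tip [ 0.54206785 -0.10936938] len 0.012099563399123 line dial 1.2145904433407901 from centre 1.2077006621300974
[272.5        198.87878788] 0.099 tip [ 0.53562553 -0.1025408 ] len 0.009712936667980598 line dial 1.2145904433407848 from centre 1.2041081393195086
[272.93043478 255.53913043] 0.063 tip [ 0.56111602 -0.13012686] len 0.02122819423547392 line dial 1.214185615786688 from centre 1.2211624918164752
[272.93043478 255.53913043] 0.099 tip [ 0.55091647 -0.11920388] len 0.01704095423804246 line dial 1.2141856157866853 from centre 1.203240353457776
```

View pics/w10c.png

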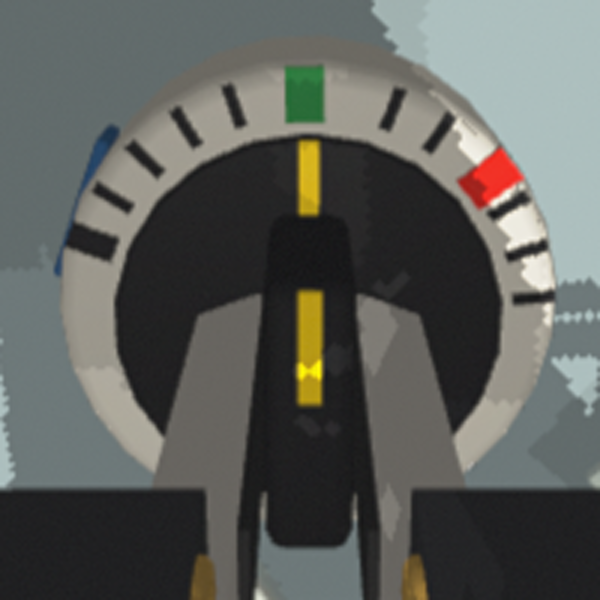

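The pointer lines up with the green mark (dial 1.21 by three measures). Now easing off and opening slowly.

servo_tool(targets=[[1,0,0,0.05,0,0,0],[1,0,0,0.03,0,0,0],[1,0,0,0.015,0,0,0],[1,0,0,0.005,0,0,0],[1,0,0,0.005,0,0,0]], squeeze=20)

```text
time_s: 16.95
eef_pos: [0.5659, -0.1363, 0.0772]
eef_rot: [1.28, 2.849, -0.005]
force: [-1.1, 0.4, 3.0]
width: 0.0139
```

Run:
```python
from h import *
timer(); st([.5655,-.135,.077],-3.98)
```

```text
mark 1.2 214 [270.6 170.4] [ 0.5363 -0.1042]
mark 2.1 237 [333.  198.3] [ 0.5719 -0.0932]
centre [ 0.5653 -0.1351] psi -2.763 err from start [ 0.0006 -0.0008  0.0046] res 0.0002 dial by tool 1.223
pos [ 0.566  -0.1363  0.0772] yaw 2.297 F [-1.2  0.8  3.5] M [0.08 0.17 0.1 ] w 0.0138 q6 -1.107 t 17.0
shift share [0.033 0.014 0.004] turn share [ 0.04  0.15 -0.05]
```

servo_tool(targets=[[0,0,0,0,0,0,0],[0,0,0,0,0,0,0],[0,0,0,0,0,0,0],[0,0,0,-0.1,0,0,0],[0,0,0,-0.3,0,0,0],[0,0,0,-0.5,0,0,0],[0,0,0,-0.6,0,0,0],[0,0,0,-0.6,0,0,0],[0,0,0,-0.6,0,0,0],[0,0,0,-0.6,0,0,0],[0,0,0,0,0,0,0]])

```text
time_s: 18.1
eef_pos: [0.5639, -0.1351, 0.2165]
eef_rot: [1.282, 2.846, -0.004]
force: [1.4, -0.5, 0.6]
width: 0.047
```

Run:
```python
from h import *
timer('w11.png'); st([.5655,-.135,.077],-3.98)
c=dict(np.load('pics/w11.npz')); marks(c)
d=cam('side','d11.png'); print('side'); marks(d)
a=cam('scene','s11.png'); print('scene'); marks(a)
w=cv2.resize(c['image'],(400,300)); s=cv2.resize(d['image'][195:375,210:450],(400,300))
cv2.imwrite('pics/fin.png',np.hstack([w,s])[:,:,::-1])
```

```text
mark 1.2 68 [271.1 140.4] [ 0.5363 -0.104 ]
mark 2.1 78 [308.2 157.4] [ 0.5719 -0.093 ]
centre [ 0.5653 -0.1349] psi -2.765 err from start [ 0.0006 -0.0006  0.0031] res 0.0002 dial by tool 1.223
pos [ 0.5629 -0.1348  0.2145] yaw 2.2949 F [0.3 0.3 0.9] M [-0.01 -0.16 -0.1 ] w 0.047 q6 -1.106 t 18.15
shift share [0.009 0.029 3.437] turn share [ 0.04  0.14 -0.07]
g 68 [271.1 140.4] [ 0.5363 -0.104 ] 
r 78 [308.2 157.4] [ 0.5719 -0.093 ] 
b 5 [230.4 152.8] [ 0.5164 -0.1408] 
y 74 [272.  156.9] [ 0.5461 -0.1138] [ 0.5418 -0.1093]
y 121 [272.2 184.4] [ 0.5631 -0.1328] [ 0.5569 -0.1261]
side
g 11 [286.  263.7] [ 0.5386 -0.1047] 
r 11 [300.6 255.2] [ 0.5744 -0.0936] 
y 15 [299.3 258.3] [ 0.5676 -0.1039] [ 0.5584 -0.126 ]
y 9 [291.2 264.4] [ 0.547  -0.1131] [ 0.5387 -0.1349]
scene
r 9 [229.9 223.1] [ 0.5735 -0.0942] 
y 10 [208.5 211.8] [ 0.5346 -0.1275] [ 0.5616 -0.1302]
```

View pics/fin.png

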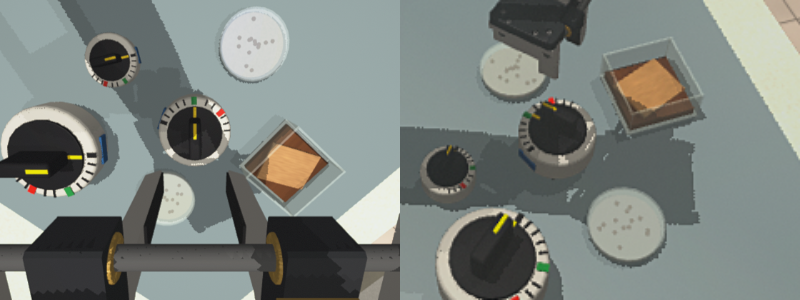

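```bash
python3 -c "
from bench import bot
print(bot.close_job())"
```

```text
the job is handed in; nothing more can be done
None
```

I wound the middle-sized timer to about 2.24 rad (red is 2.1), then turned it back while still pressing. It now stands at about 1.21 rad, with green at 1.2. I then let go and handed the job in at about 18 s.

- **What went wrong:** my first turn was too fast, at about 11–13 N of press. It swung the timer about 0.31 rad round and moved it about 4 mm. I eased the press, swung it back with the knob still gripped, and did the rest slowly at about 16–17 N. The highest press I read was 19.7 N, about 2 kg. During that slower turning the case did not move measurably.
- **Timer after release:** the wrist camera puts it within about 1 mm and 0.003 rad of where it started; the side and scene marks moved by no more than about 1.5 mm, inside the calibration error.
- **Dishes and tub:** nothing touched them that I could see. They look unmoved in the last pictures, but I did not measure them again.

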